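# Take the yellow screwdriver out of the covered rack

## Task

Slide the clear hood of the tool rack all the way open, pull the yellow screwdriver up out of its block, and stand it tip-down in the blue cup: lower it in, do not drop it. Then slide the hood fully shut again; leave the red screwdriver seated in the block, the cup standing upright, and the things around undisturbed.

Things in the scene. Friction and masses are not known exactly. Their poses are not given: they have to be found in the camera images.
- rack: Fixed tool rack: grey base plate 150 x 430 mm, 16 mm thick, from y = -125 to +305 mm, with a track along y and a wooden block for screwdrivers. Origin on the bench below the middle of the block; z up, y along the track (the hood opens toward +y), -x faces the robot. A fixed grey end plate 124 mm wide (x), 8 mm thick, stands at y = -116 mm, 240 mm high.
- rack_block (a point): Centre of the top of the rack's wooden block, 126 mm above the bench; axes as the rack's. The block is 64 mm (x) by 150 mm (y), with two blind upright square holes 13 mm wide and 106 mm deep at x = 0, y = -40 and +40 mm: one screwdriver in each, either way round.
- hood (a joint): Slide of the clear hood along the rack's +y: 0 = shut, over both screwdrivers; 0.21 m = fully open (end stop). Stays where left; friction about 2.5 N; may start ajar. The hood is a clear box with metal edges, 124 mm (x) by 190 mm (y), top 240 mm above the bench, open below and at its -y end. Fully open it covers y = 105 to 295 mm of the rack and leaves the block free.
- hood_grip (a point): Centre of the black grip on top of the hood, in its middle; moves with it; axes as the rack's. A block 70 mm along x, 14 mm along y, from the hood's top to 273 mm above the bench; push it on either side or pinch it across y. A 4 mm thick pad, 46 mm along y, lies under it (pad top 244 mm above the bench).
- yellow_driver: Loose screwdriver with yellow handle, 169 mm long, 90 g, standing tip down in the block with its handle's shoulder on the block's top. Handle 82 mm long, round, 32 mm at its thickest (22 mm at the shoulder); steel shank 75 mm long, 6 mm thick. Body origin is 11 mm beside the tool's axis near the shoulder; use the point yellow_driver_tip for its position and axis.
- yellow_driver_tip (a point): Point on the yellow screwdriver's axis at the tip of its shank; its z axis runs along the tool from tip to handle end (up while it stands in the block). Handle from 75 to 157 mm from this point along z; a good grip is at about 120 mm.
- red_driver: Loose screwdriver with red handle, 209 mm long (shank 100 mm, handle 99 mm long and 32 mm thick), standing in the other hole of the block in the same manner; its handle's end is 226 mm above the bench. It stays there. Body origin is 11 mm beside its axis near the shoulder.
- red_driver_tip (a point): Point on the red screwdriver's axis at the tip of its shank; z axis along the tool from tip to handle end.
- cup: Loose blue round cup, open at the top, 76 mm across the rim, 100 mm high, wall 4 mm, 0.4 kg, empty, standing on the bench. Origin: centre of its underside; z up; inner floor about 5 mm above the origin.
- tape_measure: Yellow tape measure 39 x 88 x 64 mm lying loose on the bench (bystander). Origin: centre of its underside.
- sanding_block: Brown sanding block 68 x 117 x 34 mm lying loose on the bench (bystander). Origin: centre of its underside.
There are look-alikes about, which are no part of the job. What is meant by the cup is not green, and is the smaller of those in its own colour.

How it is judged:
On the way, in this order (a step that is already met when the one before it is completed fails the run):
1. the hood is slid fully open (value of joint hood above 0.195 m), for 0.2 s.
2. the yellow screwdriver is held by the fingers, tip clear above the block (z of yellow_driver_tip in the frame of rack above 0.13 m and contact force between the fingers and yellow_driver above 0.5 N), for 0.1 s.
3. the yellow screwdriver, still held, has its tip inside the cup, within 30 mm of the cup's underside (horizontal distance between yellow_driver_tip and cup below 0.038 m and z of yellow_driver_tip in the frame of cup below 0.03 m and contact force between the fingers and yellow_driver above 0.5 N), for 0.1 s.
At the end, for the whole second after the job is handed in: The yellow screwdriver rests tip-down in the cup (tip within 30 mm of its underside, leaning under 0.9 rad); the cup is upright (within 0.1 rad) on the bench; the hood is shut to within 8 mm; the red screwdriver is seated in the block (within about 10 mm and 0.15 rad) (horizontal distance between yellow_driver_tip and cup below 0.038 m and z of yellow_driver_tip in the frame of cup below 0.03 m and angle between yellow_driver_tip's own z axis and vertical below 0.9 rad and linear speed of yellow_driver below 0.02 m/s and angle between cup's own z axis and vertical below 0.1 rad and height (world z) of cup below 0.01 m and value of joint hood below 0.008 m and z of red_driver_tip in the frame of rack below 0.036 m and angle between red_driver_tip's own z axis and vertical below 0.15 rad); the robot touches nothing.
It fails at once if the red screwdriver is knocked or pulled up (moved more than 25 mm) (distance of red_driver_tip from where it was at the start of the episode above 0.025 m).
It fails at once if the cup is tipped by more than 0.5 rad (angle between cup's own z axis and vertical above 0.5 rad).
It fails at once if the tape measure is moved more than 30 mm (distance of tape_measure from where it was at the start of the episode above 0.03 m).
It fails at once if the sanding block is moved more than 30 mm (distance of sanding_block from where it was at the start of the episode above 0.03 m).
It also fails if it takes over 72 s, if anything falls off the work surface, if the arm or the gripper's body presses on something with over 40 N, if the wrist force passes 120 N, or if a joint passes its speed limit or range.

## Robot

A 6-joint arm with a two-finger parallel gripper is mounted at the origin on a cart in front of the work surface, level with it; the furniture and walls round the work are solid. World frame = base frame: x ahead of the robot, y to its left, z up, the work surface at z = 0. Lengths are in m, angles in rad, forces in N, time in s.
With the tool pointing down it reaches from about 0.325 to 0.775 m from the base axis. Payload 5.5 kg.
Tool frame: the origin (TCP) lies between the finger pads; the fingertips stand 8 mm ahead of it and the grasp point (between the pads) lies 11 mm behind it (tcp_to_tips is the distance from the TCP to the fingertips, in m); z points along the fingers, y is the line along which they close (so a half turn about z gives the same grasp; the last joint's range is limited). The gripper opens to 88 mm and grips with 3 to 60 N. Pads are 20 mm wide; open, the fingers measure 115 mm over their backs; the gripper's body (75 mm by 178 mm) begins 61 mm behind the grasp point.
Start: joints at [1.058, 0.091, 1.231, -0, 1.82, -0.057], TCP at [0.264, 0.539, 0.231] pointing down, gripper open.
Joint ranges: [-2.87, 2.87], [-0.86, 2.18], [0.17, 2.46], [-1.51, 4.65], [0.06, 2.69], [-2.65, 2.65]. Speed limits (rad/s): [2.57, 2.57, 3.01, 3.14, 3.14, 3.14].

## Interface

Orientations are given as a unit quaternion [w, x, y, z].
In Python, from bench import * gives the robot as it stands. Calls block until the motion is done:
- move_to(position, orientation): joint-space move of the TCP to a pose.
- move_l(position, speed=0.15, orientation=None): straight line of the TCP; orientation=None keeps the orientation; speed is the mean speed in m/s.
- movej(angles): joint-space move.
- gripper_open() and close(): open the fingers fully, or close them until they stop; the grip force is fixed at half the most.
- hold(seconds).
- inverse_kinematics(position, orientation): joint angles nearest the present ones, or None.
- state(): the state.
- get_image(name): name is "side" or "top"; returns a dict with "frame" (420x560x3 uint8, blue, green, red), "depth" (420x560 float32, m along the optical axis (not along the pixel's ray), 0 where there is no reading), "camera_matrix" (3x3 intrinsics, pixels), "view" (4x4, takes a point from world to camera coordinates). Camera axes: x right, y up, looking along -z (the intrinsics and any distortion apply to the point x, -y, -z); pixel columns grow to the right and rows downward; lengths in m; the calibration is good to about 2 mm. A picture is of the moment at which its call begins.
A pose or a line that the arm cannot do raises IKError and nothing moves.
- job_done(): hands the job in; it is judged then, once.
The state is a dict: "time": time; "joint_pos": joint angles; "dq": joint speeds; "joint_torque": joint torques, N m; "ee_pos": TCP position; "ee_rot": TCP orientation; "ft_force": force on the tool from outside, world axes, zero at the start; "moment": the same for the moment, N m; "finger_gap": finger opening in m; "finger_force": force on a finger pad.
Only numpy, scipy, OpenCV 4.12 (cv2) and the standard library are available. Lean on these libraries where they do the work, as an engineer would, in place of code of your own. Each camera call takes 0.05 s, during which the arm holds its last target. There are 200 camera calls.

## Working session

There is one attempt and no reset: what is moved stays moved. The work goes in short steps, each a Python script; the robot and the scene stay as the last script left them, time stands still between calls to the robot, and variables do not carry over. Pictures are saved under pics/ and viewed, at most 10 in all, crops included, and the job is handed in when it is done.

```bash
mkdir -p pics; cat > h.py <<'E'
from bench import *
import numpy as np, cv2
def grab(n,tag):
    im=get_image(n); cv2.imwrite(f'pics/{tag}.png',im['frame'])
    np.savez(f'pics/{tag}.npz',d=im['depth'],K=im['camera_matrix'],V=im['view'],f=im['frame']); return im
def world(tag,u,v,z=None):
    "pixel -> world by depth, or by intersection with the plane at height z"
    a=np.load(f'pics/{tag}.npz'); K,V=a['K'],np.linalg.inv(a['V'])
    r=np.linalg.inv(K)@[u,v,1.]; r=np.array([r[0],-r[1],-r[2]])
    if z is None:
        return (V@np.r_[r*a['d'][int(round(v)),int(round(u))],1])[:3]
    d=V[:3,:3]@r; return V[:3,3]+d*(z-V[2,3])/d[2]
def cloud(tag):
    a=np.load(f'pics/{tag}.npz'); K,V=a['K'],np.linalg.inv(a['V']); d=a['d']
    v,u=np.mgrid[:d.shape[0],:d.shape[1]]
    p=np.stack([(u-K[0,2])/K[0,0]*d,-(v-K[1,2])/K[1,1]*d,-d],-1)
    return p@V[:3,:3].T+V[:3,3]
E
python3 - <<'E'
from h import *
for n in('top','side'): 
    im=grab(n,n+'0'); print(im['camera_matrix'],im['view'])
print(state())
E
```

```text
[[462.27310855   0.         280.20671306]
 [  0.         462.27310855 209.84587627]
 [  0.           0.           1.        ]] [[ 0.43822538 -0.89886062 -0.0028463  -0.4178743 ]
 [ 0.70587388  0.34217378  0.62020897 -0.41901557]
 [-0.55650749 -0.27380044  0.78443147 -0.96816694]
 [ 0.          0.          0.          1.        ]]
[[460.15627235   0.         283.6045584 ]
 [  0.         460.15627235 212.49534911]
 [  0.           0.           1.        ]] [[ 0.28465886  0.95842047  0.01998856  0.01427523]
 [-0.59054653  0.15889606  0.79120594  0.21949605]
 [ 0.75513186 -0.23702796  0.61122305 -1.59285442]
 [ 0.          0.          0.          1.        ]]
{'time': 0.1, 'joint_pos': array([ 1.05828338e+00,  9.17511978e-02,  1.23176842e+00,  8.94917865e-07,
        1.81979314e+00, -5.67083104e-02]), 'dq': array([ 0.00013779, -0.00078806, -0.00295818,  0.00057636, -0.00217592,
        0.00066446]), 'joint_torque': array([ 3.25642613e-03, -4.47859561e+01, -4.07565200e+01,  7.00973673e-02,
        2.85925629e-02, -8.87467763e-05]), 'ee_pos': array([0.26399177, 0.53851926, 0.22963766]), 'ee_rot': array([-2.41903960e-04,  2.25934391e-01,  9.74142141e-01, -8.25327860e-04]), 'ft_force': array([0.08444767, 0.13419702, 0.3123357 ]), 'moment': array([ 0.02308407, -0.00766501, -0.00611026]), 'finger_force': 0.0, 'finger_gap': 0.08787101192597695}
```

View pics/top0.png

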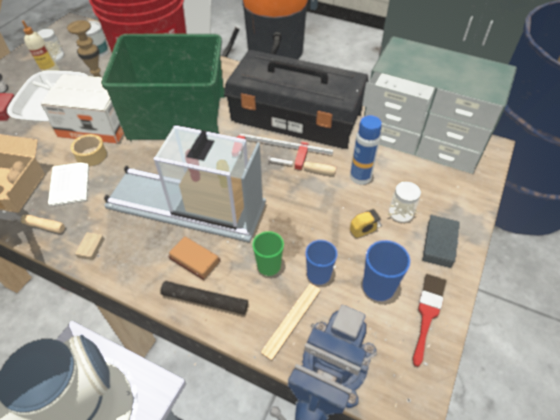

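View pics/side0.png

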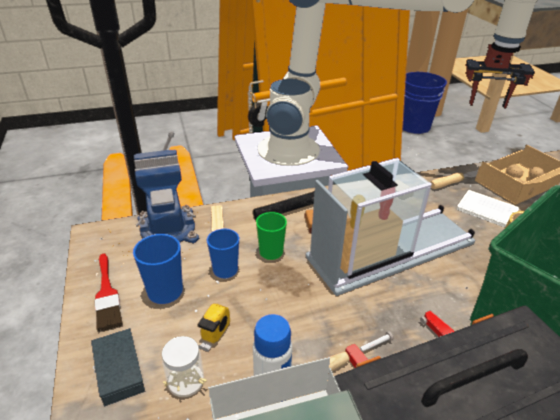

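Blue cup candidates in the top view are (320,262), the smaller, and (384,270), the larger. The third cup, at (268,253), is green. So the cup is the one at (320,262). In the side view, yellow is at (353,210), near the end plate, and red is at (384,200). I'll confirm with an enlarged crop.

```bash
python3 - <<'E'
import cv2,numpy as np
t=cv2.imread('pics/top0.png');s=cv2.imread('pics/side0.png')
def c(i,x,y,w,h,k): return cv2.resize(i[y:y+h,x:x+w],None,fx=k,fy=k,interpolation=cv2.INTER_CUBIC)
cv2.imwrite('pics/c1.png',np.vstack([np.hstack([c(t,100,120,200,150,2),c(t,230,210,200,150,2)]),np.hstack([c(s,300,150,200,150,2),c(s,110,200,200,150,2)])]))
E
python3 - <<'E'
import sys; sys.path.insert(0,'.')
from h import *
for t in('top0','side0'):
    P=cloud(t); im=np.load(f'pics/{t}.npz')['f']; hsv=cv2.cvtColor(im,cv2.COLOR_BGR2HSV)
    ok=(P[...,0]>0.2)&(P[...,0]<1)&(abs(P[...,1])<.8)
    b=ok&(hsv[...,0]>105)&(hsv[...,0]<125)&(hsv[...,1]>130)&(P[...,2]>.092)&(P[...,2]<.112)
    n,l,st,ce=cv2.connectedComponentsWithStats(b.astype(np.uint8))
    for i in range(1,n):
        if st[i,4]>12: 
            q=P[l==i]; 
            A=np.c_[2*q[:,:2],np.ones(len(q))]; s=np.linalg.lstsq(A,(q[:,:2]**2).sum(1),rcond=None)[0]
            print(t,'blue',ce[i],st[i,4],q.min(0),q.max(0),'circ',s[:2],np.sqrt(s[2]+s[0]**2+s[1]**2))
    for nm,m in (('yel',(hsv[...,0]>18)&(hsv[...,0]<32)&(hsv[...,1]>170)),('red',((hsv[...,0]<6)|(hsv[...,0]>174))&(hsv[...,1]>120)),('brown',(hsv[...,0]>4)&(hsv[...,0]<14)&(hsv[...,1]>140))):
        b=ok&m; n,l,st,ce=cv2.connectedComponentsWithStats(b.astype(np.uint8))
        for i in range(1,n):
            if st[i,4]>40: q=P[l==i]; print(t,nm,ce[i].round(),st[i,4],np.median(q,0).round(3),q[:,2].max().round(3))
    # grip: points between z .262 and .285
    b=ok&(P[...,2]>.266)&(P[...,2]<.28)&(hsv[...,2]<70); v,u=np.nonzero(b); q=P[b]; print('grip',len(q),np.median(u),np.median(v))
    if len(q): print(q.mean(0),cv2.minAreaRect(q[:,:2].astype(np.float32)))
    # plate
E
```

```text
top0 blue [362.71111111 158.91111111] 45 [ 0.8455409  -0.31950696  0.09397778] [ 0.85438007 -0.28821646  0.11193782] circ [ 0.86188527 -0.30309428] 0.01533628558002802
top0 blue [317.73033708 260.73033708] 89 [ 0.48056533 -0.35482631  0.09363471] [ 0.52776892 -0.28626077  0.10417201] circ [ 0.51619167 -0.320366  ] 0.033957434930939036
top0 blue [332.23076923 247.53846154] 13 [ 0.53735117 -0.34796837  0.09231107] [ 0.55187281 -0.32415033  0.09606985] circ [ 0.52970503 -0.32711656] 0.021293132115388202
top0 red [125.  17.] 2094 [0.942 0.523 0.267] 0.331
top0 red [303. 151.] 50 [ 0.88  -0.114  0.027] 0.032
top0 red [424. 331.] 585 [ 0.487 -0.598  0.015] 0.021
top0 brown [248. 101.] 112 [0.909 0.087 0.124] 0.144
top0 brown [324. 119.] 144 [ 0.935 -0.151  0.125] 0.148
top0 brown [ 63. 133.] 84 [0.626 0.608 0.021] 0.035
top0 brown [108. 138.] 67 [0.67  0.464 0.019] 0.031
grip 99 199.0 142.0
[0.56915946 0.02331117 0.27166893] ((0.5726847648620605, 0.024052124470472336), (0.06462638825178146, 0.010682341642677784), 7.562539100646973)
side0 blue [160.3047619  217.18095238] 105 [ 0.37827364 -0
[... 673 characters left out ...]
 0.201
side0 yel [215. 322.] 567 [ 0.709 -0.373  0.051] 0.066
side0 red [497.  58.] 366 [0.279 0.512 0.367] 0.395
side0 red [470.  73.] 43 [0.26  0.454 0.323] 0.335
side0 red [474.  91.] 76 [0.254 0.488 0.268] 0.297
side0 red [510.  92.] 73 [0.298 0.578 0.275] 0.306
side0 red [105. 279.] 427 [ 0.501 -0.597  0.014] 0.018
side0 red [437. 324.] 395 [0.825 0.077 0.024] 0.165
side0 red [355. 355.] 265 [ 0.849 -0.121  0.026] 0.03
side0 brown [482. 319.] 64 [0.915 0.085 0.146] 0.164
side0 brown [367. 361.] 86 [ 0.94  -0.153  0.146] 0.163
grip 133 383.0 169.0
[0.56107818 0.07192379 0.27090114] ((0.42786628007888794, 0.29202815890312195), (0.06085158884525299, 0.6429761052131653), 30.209123611450195)
```

View pics/c1.png

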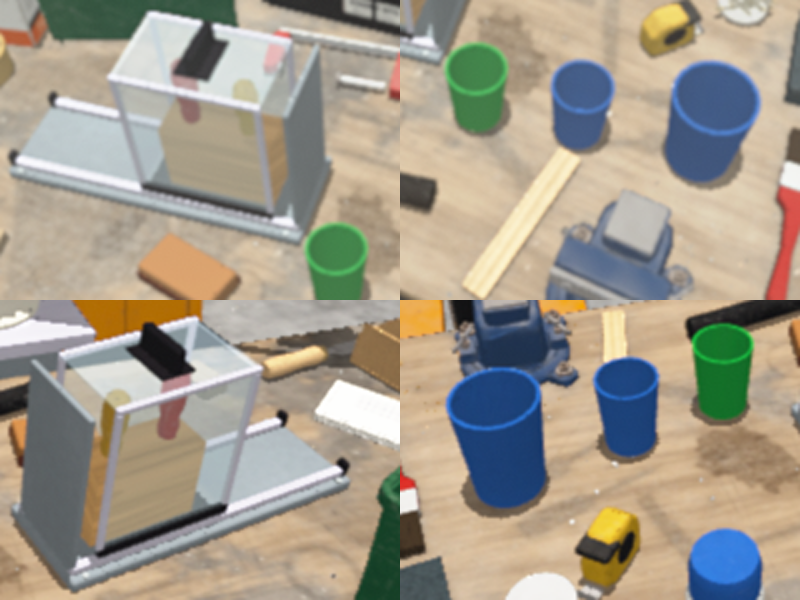

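The crop confirms the cup is the small blue one at top (320,262); the larger blue cup and the green cup are look-alikes. The hood is slightly ajar. Next I fit the rack pose from the plate and block surfaces.

```bash
python3 - <<'E'
from h import *
Q={}
for t in('top0','side0'):
    P=cloud(t); im=np.load(f'pics/{t}.npz')['f']; hsv=cv2.cvtColor(im,cv2.COLOR_BGR2HSV)
    near=np.hypot(P[...,0]-.57,P[...,1]-.09)<.33
    for nm,lo,hi,cond in (('plate',.012,.020,hsv[...,1]<70),('block',.122,.130,hsv[...,1]>50)):
        b=near&(P[...,2]>lo)&(P[...,2]<hi)&cond
        b=cv2.morphologyEx(b.astype(np.uint8),cv2.MORPH_OPEN,np.ones((3,3)))
        n,l,st,ce=cv2.connectedComponentsWithStats(b)
        for i in np.argsort(-st[1:,4])[:2]+1:
            q=P[l==i][:,:2].astype(np.float32); print(t,nm,ce[i].round(),len(q),cv2.minAreaRect(q))
    for nm,m in (('yel',(hsv[...,0]>18)&(hsv[...,0]<35)&(hsv[...,1]>110)),('red',((hsv[...,0]<8)|(hsv[...,0]>172))&(hsv[...,1]>70))):
        b=m&(np.hypot(P[...,0]-.57,P[...,1]-.02)<.1)&(P[...,2]>.14)&(P[...,2]<.235); v,u=np.nonzero(b); q=P[b]
        if len(q): print(t,nm,len(q),np.median(u),np.median(v),np.median(q,0),q.min(0),q.max(0))
# hand-read corners
for t,u,v,z,n in(('top0',106,199,.016,'(-75,305)'),('top0',250,239,.016,'(-75,-125)'),('top0',127,170,.016,'(75,305)'),('side0',316.5,180,.24,'(-62,-120)'),('side0',348.5,206,.24,'(62,-120)'),('top0',259,143.5,.24,'(62,-120)'),('top0',201,147,.273,'grip'),('side0',383,168,.273,'grip')): print(n,world(t,u,v,z)[:2])
E
```

```text
top0 plate [141. 192.] 1206 ((0.546283483505249, 0.22784841060638428), (0.10115744918584824, 0.18103571236133575), 9.720803260803223)
top0 plate [224. 231.] 97 ((0.5198594927787781, -0.042542964220047), (0.014377831481397152, 0.058770570904016495), 8.63240909576416)
top0 block [235. 184.] 116 ((0.5964440107345581, -0.046851031482219696), (0.05672106891870499, 0.023430855944752693), 29.815046310424805)
top0 block [195. 197.] 9 ((0.5179004073143005, 0.02585560828447342), (0.004146298859268427, 0.005641962867230177), 19.55496597290039)
side0 plate [436. 231.] 1041 ((0.5395179986953735, 0.23286974430084229), (0.09895310550928116, 0.17340795695781708), 11.052180290222168)
side0 plate [392. 267.] 838 ((0.6337165236473083, 0.10429742932319641), (0.08072391897439957, 0.4176059663295746), 0.3531095087528229)
side0 block [349. 231.] 109 ((0.5999839901924133, -0.03955874964594841), (0.01831909641623497, 0.055888257920742035), 66.1866226196289)
side0 block [348. 220.] 9 ((0.5625106692314148, -0.02610103227198124), (0.004843960981816053, 0.008899174630641937), 67.70729064941406)
side0 yel 105 353.0 212.0 [ 0.59390849 -0.03269693  0.17392841] [ 0.58293154 -0.03684232  0.14029433] [ 0.60275315 -0.02769194  0.2006553 ]
side0 red 179 385.0 209.0 [0.64206806 0.01626125 0.20958324] [ 6.37365281e-01 -1.40971764e-04  1.77938006e-01] [0.6457825  0.03209    0.23220703]
(-75,305) [0.47183673 0.31159032]
(-75,-125) [ 0.52841597 -0.11884113]
(75,305) [0.58819823 0.32797231]
(-62,-120) [ 0.54387491 -0.10607658]
(62,-120) [ 0.65058768 -0.07524593]
(62,-120) [ 0.65381368 -0.08977777]
grip [0.55505566 0.00787493]
grip [0.5829502  0.03004713]
```

```bash
cat > fit.py <<'E'
from h import *
from scipy.optimize import least_squares
H='h'
obs=[('top0',250,239,-75,-125,16),('top0',264,204,75,-125,16),('top0',259.5,142.5,62,-120,240),
('top0',176,126.5,62,85,H),('top0',156,158.5,-62,85,H),('top0',231,171.5,-62,-105,H),('top0',246,140,62,-105,H),
('side0',316.5,180,-62,-120,240),('side0',348.5,206,62,-120,240),('side0',398.5,160,-62,85,H),('side0',430,185,62,85,H),('side0',361,204,62,-105,H),('side0',330,176.5,-62,-105,H),
('side0',336,293.5,75,-125,8),('side0',474,244,75,305,8),('side0',306,257.5,-75,-125,16)]
C={t:np.load(f'pics/{t}.npz') for t in('top0','side0')}
def W(p,x,y,z):
    c,s=np.cos(p[2]),np.sin(p[2]); return np.array([p[0]+c*x-s*y,p[1]+s*x+c*y,z])
def proj(t,w):
    q=C[t]['V']@np.r_[w,1]; K=C[t]['K']; return np.array([K[0,2]+K[0,0]*q[0]/-q[2],K[1,2]+K[1,1]*-q[1]/-q[2]])
def res(p):
    r=[]
    for t,u,v,x,y,z in obs:
        h=z==H
        r.append(proj(t,W(p,x/1e3,y/1e3+(p[3] if h else 0),.24 if h else z/1e3))-[u,v])
    return np.array(r)
s=least_squares(lambda p:res(p).ravel(),[.58,0,.15,.02],loss='soft_l1')
if __name__=='__main__':
    p=s.x; print(p); print(res(p).round(1).tolist())
    for n,x,y,z in(('grip',0,-.01+p[3],.273),('h-',0,-.04,.126),('h+',0,.04,.126)): w=W(p,x,y,z); print(n,w,proj('top0',w),proj('side0',w))
    for t in C: print(t,np.linalg.inv(C[t]['V'])[:3,3])
    for y in(-.04,.04): print(proj('side0',W(p,0,y,.203)),proj('side0',W(p,0,y,.126)),proj('top0',W(p,0,y,.2)))
E
python3 fit.py
```

```text
[0.58129467 0.02151082 0.17449695 0.01652842]
[[-1.3, -0.8], [1.5, -7.7], [-0.1, -1.9], [-0.5, -2.5], [-2.1, -0.6], [-1.2, 2.6], [1.1, -1.8], [-1.0, -0.6], [-2.5, 4.5], [-1.9, -2.3], [1.7, -0.6], [-1.9, 2.5], [-2.2, -0.4], [0.9, 0.9], [1.9, -2.4], [-0.4, -5.8]]
grip [0.58016126 0.02794009 0.273     ] [199.42347496 137.64787987] [381.53772393 167.46473293]
h- [ 0.58823918 -0.01788174  0.126     ] [224.20511899 183.37892981] [355.64245659 225.87490344]
h+ [0.57435016 0.06090338 0.126     ] [195.36122757 177.10537018] [383.75383654 216.82395235]
top0 [-0.05989688 -0.49731915  1.01814843]
side0 [ 1.32837419 -0.42610976  0.79963742]
[359.65939365 199.01684614] [355.64245659 225.87490344] [221.25194512 163.31038901]
[388.91979084 190.30631147] [383.75383654 216.82395235] [190.98467463 156.96156074]
```

```bash
cat >> h.py <<'E'
from scipy.spatial.transform import Rotation as R
def Q(yaw):
    "tool down, finger line along the rack-like y axis turned by yaw"
    c,s=np.cos(yaw),np.sin(yaw)
    return R.from_matrix(np.array([[-c,-s,0],[-s,c,0],[0,0,-1]])).as_quat(scalar_first=True)
def st(tag=''):
    s=state(); print(tag,round(s['time'],2),s['ee_pos'].round(4),'F',s['ft_force'].round(1),'gap',round(s['finger_gap'],4),'ff',round(float(s['finger_force']),1)); return s
E
python3 - <<'E'
from h import *
q=Q(.175); print(q)
move_l([.264,.539,.36],.3)
move_to([.576,.026,.36],q); st()
move_l([.576,.026,.259],.12); st('down')
close(); s=st('closed')
u=np.array([-np.sin(.175),np.cos(.175),0])
p=s['ee_pos'].copy(); move_l(p+u*.185,.1); st('slid')
for k in range(8):
    move_l(p+u*(.185+.004*(k+1)),.04); s=st(k)
    if abs(s['ft_force']@u)>12: break
grab('top','top1'); grab('side','side1')
E
```

```text
[ 0.         -0.08738839  0.99617432  0.        ]
 2.83 [0.5759 0.0267 0.3599] F [-0.4  0.3  0.4] gap 0.0879 ff 0.0
down 3.83 [0.5763 0.0261 0.2601] F [-0.1  0.1  0.6] gap 0.0881 ff 0.0
closed 4.95 [0.5759 0.0264 0.259 ] F [0.3 2.8 0.4] gap 0.0135 ff 30.0
slid 6.96 [0.5437 0.2087 0.259 ] F [ 1.7  0.1 -0.8] gap 0.0142 ff 30.0
0 7.21 [0.5429 0.2127 0.259 ] F [ 1.7  0.3 -0.9] gap 0.0138 ff 30.0
1 7.46 [0.5425 0.2155 0.259 ] F [ 1.9 -6.2  0.4] gap 0.0142 ff 30.0
2 7.71 [0.5425 0.2156 0.2589] F [  3.9 -19.5   1.2] gap 0.0137 ff 30.1
```

```bash
python3 - <<'E'
from h import *
s=state(); p=s['ee_pos']; gripper_open(); move_l([p[0],p[1],.36],.25); move_to([.42,.40,.36],Q(.175)); st()
grab('top','top2'); grab('side','side2')
t=cv2.imread('pics/top2.png');s=cv2.imread('pics/side2.png')
def c(i,x,y,w,h,k): return cv2.resize(i[y:y+h,x:x+w],None,fx=k,fy=k,interpolation=cv2.INTER_CUBIC)
cv2.imwrite('pics/c2.png',np.hstack([c(t,150,120,130,130,3),c(s,290,140,130,130,3)]))
for t in('top2','side2'):
    P=cloud(t); hsv=cv2.cvtColor(np.load(f'pics/{t}.npz')['f'],cv2.COLOR_BGR2HSV)
    for nm,m in (('yel',(hsv[...,0]>18)&(hsv[...,0]<35)&(hsv[...,1]>140)),('red',((hsv[...,0]<8)|(hsv[...,0]>172))&(hsv[...,1]>110))):
        b=m&(np.hypot(P[...,0]-.577,P[...,1]-.019)<.09)&(P[...,2]>.14)&(P[...,2]<.235); v,u=np.nonzero(b); q=P[b]; cam=np.linalg.inv(np.load(f'pics/{t}.npz')['V'])[:3,3]
        if len(q)<5: continue
        # cylinder slice circle fit of known radius, by height band
        from scipy.optimize import least_squares
        m=np.median(q,0); d=(m-cam)[:2]; d/=np.linalg.norm(d)
        sol=least_squares(lambda x:np.hypot(*(q[:,:2]-x[:2]).T)-.0145,(m[:2]+d*.014),loss='soft_l1',f_scale=.002)
        print(t,nm,len(q),'px',np.median(u),np.median(v),m.round(4),'axis',sol.x.round(4),'z',q[:,2].min().round(3),q[:,2].max().round(3))
    b=(np.hypot(P[...,0]-.577,P[...,1]-.019)<.1)&(abs(P[...,2]-.126)<.004)&(hsv[...,1]>40)
    b=cv2.morphologyEx(b.astype(np.uint8),cv2.MORPH_OPEN,np.ones((3,3)))>0
    print('block',b.sum(),cv2.minAreaRect(P[b][:,:2].astype(np.float32)))
E
```

```text
10.47 [0.4205 0.3993 0.3591] F [ 0.8 -0.3 -0.7] gap 0.0876 ff 0.0
top2 yel 62 px 220.0 165.5 [ 0.5749 -0.0238  0.2077] axis [ 0.5832 -0.0135] z 0.179 0.213
top2 red 263 px 192.0 162.0 [0.5623 0.0502 0.2007] axis [0.5728 0.057 ] z 0.14 0.228
block 825 ((0.577282726764679, 0.01774022728204727), (0.06780348718166351, 0.15360817313194275), 12.743000984191895)
side2 yel 334 px 357.0 209.0 [ 0.5978 -0.0253  0.185 ] axis [ 0.587  -0.0201] z 0.14 0.211
side2 red 397 px 386.0 196.0 [0.584  0.0516 0.195 ] axis [0.5735 0.0585] z 0.14 0.226
block 810 ((0.5812356472015381, 0.018646232783794403), (0.06781625747680664, 0.15173085033893585), 9.939416885375977)
```

View pics/c2.png

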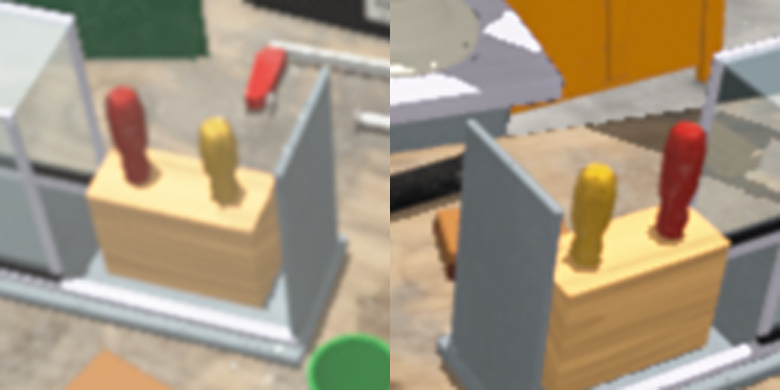

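Hood is fully open; yellow stands at top (220,165) / side (357,209), axis ≈ (0.586,-0.019), with red on its +y side. I'll grip yellow across rack x.

```bash
python3 - <<'E'
from h import *
for t in('top2','side2'):
    P=cloud(t).reshape(-1,3)
    for r0,r1 in((.045,.1),(.1,.15)):
        d=np.hypot(P[:,0]-.522,P[:,1]+.3195); m=(d>r0)&(d<r1)&(P[:,2]<.3); print(t,r0,'maxz',P[m][:,2].max())
best=None
for k in(-1,1):
    q=Q(.17+k*np.pi/2); a=inverse_kinematics([.586,-.019,.38],q); b=inverse_kinematics([.522,-.3195,.38],q); c=inverse_kinematics([.586,-.019,.172],q);d=inverse_kinematics([.522,-.3195,.13],q)
    print(k,[None if z is None else np.round(z,2) for z in(a,b,c,d)])
E
```

```text
top2 0.045 maxz 0.10406028233488107
top2 0.1 maxz 0.13626246054455926
side2 0.045 maxz 0.10192003928352611
side2 0.1 maxz 0.13538909323481496
-1 [array([-0.09,  0.14,  0.9 , -0.  ,  2.09, -0.26]), array([-0.6 ,  0.22,  0.82, -0.  ,  2.1 , -0.77]), array([-0.09,  0.05,  1.38, -0.  ,  1.71, -0.26]), array([-0.6 ,  0.13,  1.37, -0.  ,  1.64, -0.77])]
1 [None, array([-0.6 ,  0.22,  0.82, -0.  ,  2.1 ,  2.37]), None, array([-0.6 ,  0.13,  1.37, -0.  ,  1.64,  2.37])]
```

```bash
python3 - <<'E'
from h import *
q=Q(.17-np.pi/2)
move_to([.586,-.019,.36],q); st()
move_l([.586,-.019,.172],.15); st('down')
close(); hold(.2); s=st('closed')
p=s['ee_pos']; 
move_l([p[0],p[1],.20],.06); st('up1')
move_l([p[0],p[1],.41],.2); st('up'); grab('top','top3'); grab('side','side3')
t=cv2.imread('pics/top3.png');s=cv2.imread('pics/side3.png')
def c(i,x,y,w,h,k): return cv2.resize(i[y:y+h,x:x+w],None,fx=k,fy=k,interpolation=cv2.INTER_CUBIC)
cv2.imwrite('pics/c3.png',np.hstack([c(t,120,40,200,200,2),c(s,280,40,200,200,2)]))
E
```

```text
12.22 [ 0.586  -0.018   0.3602] F [-0.7 -0.7 -0.5] gap 0.0879 ff 0.0
down 13.62 [ 0.5865 -0.019   0.1734] F [-0.6 -0.4  0.2] gap 0.0878 ff 0.0
closed 14.74 [ 0.586 -0.019  0.172] F [ 0.6 -0.4  0.2] gap 0.0306 ff 30.0
up1 15.36 [ 0.5861 -0.019   0.2002] F [-0.1 -0.  -1.1] gap 0.031 ff 30.0
up 16.56 [ 0.586  -0.019   0.4089] F [ 0.9 -0.1 -1.7] gap 0.0303 ff 30.0
```

View pics/c3.png

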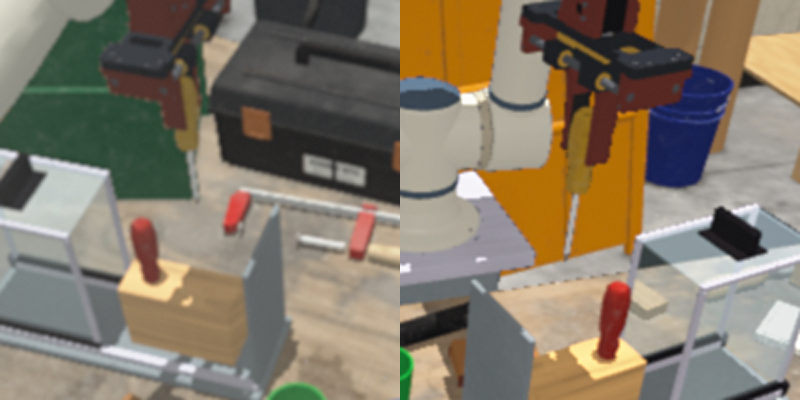

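```bash
python3 - <<'E'
from h import *
a=world('top3',218,140,.288)[:2]; b=world('side3',364,169,.288)[:2]; off=(a+b)/2-state()['ee_pos'][:2]; print(a,b,'off',off)
if np.abs(off).max()>.012: off=np.zeros(2); print('check offset')
q=Q(.17-np.pi/2); c=np.array([.522,-.3195]); xy=c-off
move_l([*xy,.40],.25); st('over')
move_l([*xy,.25],.15); st()
grab('top','top4'); grab('side','side4')
t=cv2.imread('pics/top4.png');s=cv2.imread('pics/side4.png')
def c(i,x,y,w,h,k): return cv2.resize(i[y:y+h,x:x+w],None,fx=k,fy=k,interpolation=cv2.INTER_CUBIC)
cv2.imwrite('pics/c4.png',np.hstack([c(t,260,160,130,130,3),c(s,160,150,130,130,3)]))
E
```

```text
[ 0.57913281 -0.02511676] [ 0.59758806 -0.02338439] off [ 0.00246026 -0.00527132]
over 18.02 [ 0.5199 -0.3132  0.4004] F [-0.  -0.4 -1.5] gap 0.0309 ff 30.0
 19.17 [ 0.5199 -0.3143  0.2514] F [-0.2  0.8 -0.8] gap 0.0306 ff 30.0
```

View pics/c4.png

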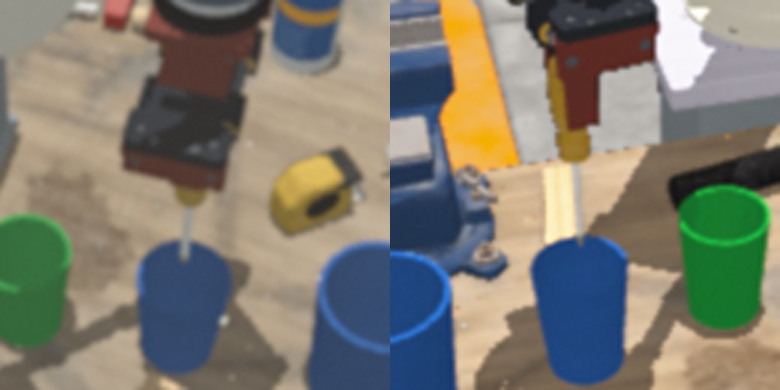

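The tip is just above the cup, at top (321,247) and side (224,231). It is centred over the rim, so I lower it.

```bash
python3 - <<'E'
from h import *
print(world('top4',321.3,246.7,.13),world('side4',223.7,230.7,.13))
x,y=.5199,-.3143
move_l([x,y,.15],.08); st()
for z in np.arange(.145,.125,-.003):
    move_l([x,y,z],.03); s=st()
    if s['ft_force'][2]>3: break
hold(.3); st()
gripper_open(); hold(.3); st('open')
move_l([x,y,.32],.15); st('up')
grab('top','top5'); grab('side','side5')
t=cv2.imread('pics/top5.png');s=cv2.imread('pics/side5.png')
def c(i,x,y,w,h,k): return cv2.resize(i[y:y+h,x:x+w],None,fx=k,fy=k,interpolation=cv2.INTER_CUBIC)
cv2.imwrite('pics/c5.png',np.hstack([c(t,260,160,130,130,3),c(s,160,150,130,130,3)]))
E
```

```text
[ 0.51420937 -0.31991111  0.13      ] [ 0.53033732 -0.31611193  0.13      ]
 20.67 [ 0.5202 -0.3145  0.1509] F [-0.4  0.3 -1.2] gap 0.0303 ff 30.0
 20.98 [ 0.5198 -0.3142  0.1447] F [-0.4  0.2 -1.9] gap 0.0309 ff 30.0
 21.23 [ 0.5198 -0.3142  0.1417] F [ 0.7 -0.4 -1.6] gap 0.031 ff 30.0
 21.48 [ 0.5198 -0.3142  0.1387] F [ 0.  1. -0.] gap 0.0304 ff 30.0
 21.73 [ 0.5198 -0.3142  0.1357] F [-0.1 -0.2 -0.8] gap 0.0305 ff 30.0
 21.98 [ 0.5198 -0.3142  0.1327] F [ 0.3 -0.1 -0.5] gap 0.0307 ff 30.0
 22.23 [ 0.5198 -0.3142  0.1297] F [ 0.4 -0.3 -1. ] gap 0.0308 ff 30.0
 22.48 [ 0.5198 -0.3142  0.1266] F [ 0.4  0.2 -1. ] gap 0.0306 ff 30.0
 22.78 [ 0.5199 -0.3143  0.1271] F [-0.3 -0.8 -0.4] gap 0.0308 ff 30.0
open 24.07 [ 0.5199 -0.3143  0.127 ] F [-0.2  0.5  0.6] gap 0.0877 ff 0.0
up 25.51 [ 0.5198 -0.3142  0.3189] F [-0.1 -0.2  0.2] gap 0.0878 ff 0.0
```

View pics/c5.png

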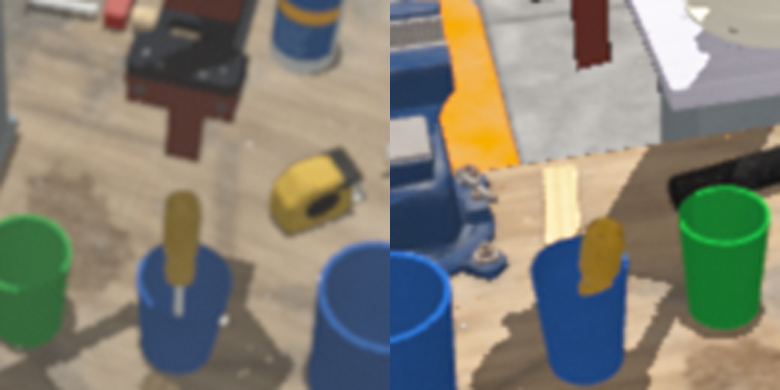

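The driver stands in the cup, leaning on the rim, and the cup is upright. Now I close the hood.

```bash
python3 - <<'E'
from h import *
q=Q(.172)
move_l([.5199,-.3143,.40],.25)
move_to([.5425,.2156,.38],q); st()
move_l([.5425,.2156,.259],.15); close(); s=st('closed')
u=np.array([np.sin(.172),-np.cos(.172),0]); p=s['ee_pos'].copy()
move_l(p+u*.202,.1); st('slid')
for k in range(6):
    move_l(p+u*(.202+.003*(k+1)),.04); s=st(k)
    if abs(s['ft_force']@u)>12: break
print('travel',(s['ee_pos']-p)@u)
gripper_open(); move_l([*s['ee_pos'][:2],.36],.2); move_to([.40,.38,.38],q); hold(.3); st('end')
grab('top','top6'); grab('side','side6')
cv2.imwrite('pics/c6.png',np.hstack([cv2.imread('pics/top6.png')[100:320,90:490],cv2.imread('pics/side6.png')[100:320,90:490]]))
E
```

```text
27.99 [0.5429 0.2147 0.3799] F [ 0.1 -0.7  0.2] gap 0.0881 ff 0.0
closed 30.07 [0.5425 0.2154 0.259 ] F [-0.7 -1.6  0. ] gap 0.014 ff 30.0
slid 32.25 [0.578  0.0148 0.259 ] F [ 6.6  2.9 -1.2] gap 0.0138 ff 30.0
0 32.5 [0.5785 0.0118 0.259 ] F [ 5.   3.  -0.8] gap 0.0137 ff 30.0
1 32.75 [0.579  0.0088 0.259 ] F [ 6.4  1.4 -1.3] gap 0.0138 ff 30.0
2 33.0 [0.5791 0.0086 0.259 ] F [ 4.3 11.7 -1.1] gap 0.0142 ff 30.0
3 33.25 [0.5791 0.0085 0.259 ] F [ 2.6 21.  -0.5] gap 0.014 ff 30.1
travel 0.21013121830920928
end 36.93 [0.4005 0.3795 0.3799] F [-0.5  0.4 -0.1] gap 0.0879 ff 0.0
```

View pics/c6.png

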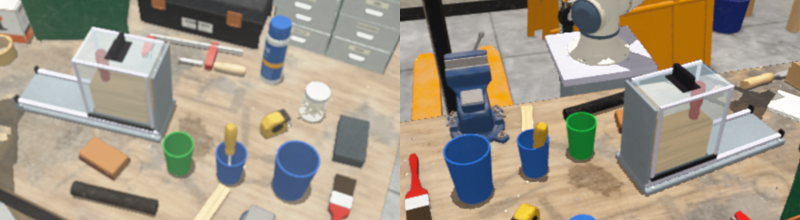

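The hood travelled its full 210 mm and is shut. Red is seated, the yellow driver is in the upright cup, and the arm is clear.

```bash
python3 -c "
from h import *
print(job_done())"
```

```text
the job is handed in; nothing more can be done
None
```

I handed the job in at about 37 s: the yellow screwdriver stands tip-down in the small blue cup, the hood is shut against its stop, and the last pictures show red still seated, the cup upright and the bystanders in place (no verdict was returned).

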